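# Stand the operator panel on its rest

### The arm

A 6-joint arm with a two-finger parallel gripper is mounted at the origin on the work surface. World frame = base frame: x ahead of the robot, y to its left, z up, the work surface at z = 0. Lengths are in mm, angles in rad, forces in N, time in s.
With the tool pointing down it reaches from about 375 to 975 mm from the base axis. Payload 3.8 kg.
Tool frame: the origin (TCP) lies between the finger pads; the fingertips stand 14 mm ahead of it and the grasp point (between the pads) lies 5 mm behind it; z points along the fingers, y is the line along which they close (so a half turn about z gives the same grasp; the last joint's range is limited). The gripper opens to 88 mm and grips with 3 to 60 N. Pads are 18 mm wide; open, the fingers measure 123 mm over their backs; the gripper's body (75 mm by 187 mm) begins 45 mm behind the grasp point.
Start: joints at [1.102, 0.264, 1.604, -0, 1.274, -0.037], TCP at [282.489, 613.04, 252.706] pointing down, gripper open.
Joint ranges: [-2.63, 2.63], [-0.94, 2.18], [0.31, 2.57], [-1.31, 4.45], [0, 2.66], [-2.55, 2.55]. Speed limits (rad/s): [2.57, 2.57, 3.14, 3.14, 3.14, 3.14].

### API

Orientations are given as a rotation vector (axis times angle).
In Python, from bench import robot gives the robot as it stands. Calls block until the motion is done:
- robot.movep(position, orientation): joint-space move of the TCP to a pose.
- robot.line_to(position, rate=150, ori=None): straight line of the TCP; ori=None keeps the orientation; rate is the mean speed in mm/s.
- robot.move_j(angles): joint-space move.
- robot.ungrasp() and robot.grab(): open the fingers fully, or close them until they stop; the grip force is fixed at half the most.
- robot.wait(seconds).
- robot.solve_ik(position, orientation): joint angles nearest the present ones, or None.
- robot.state(): the state.
- robot.grab_frame(name): name is "scene" or "top"; returns a dict with "frame" (384x512x3 uint8, red, green, blue), "fx", "fy", "cx", "cy" (pixels), "origin" and "attitude" of the camera in the world. Camera axes: x right, y up, looking along -z (the intrinsics and any distortion apply to the point x, -y, -z); pixel columns grow to the right and rows downward; lengths in mm; the calibration is good to about 2 mm. A picture is of the moment at which its call begins. There is no depth.
A pose or a line that the arm cannot do raises robot.MotionError and nothing moves.
- robot.hand_in(): hands the job in; it is judged then, once.
The state is a dict: "time_s": time; "qpos": joint angles; "qd": joint speeds; "tau": joint torques, N m; "tcp_pos": TCP position; "orientation": TCP orientation; "ft_force": force on the tool from outside, world axes, zero at the start; "wrist_torque": the same for the moment, N m; "width": finger opening in mm; "finger_force": force on a finger pad.
Only numpy, scipy, OpenCV 4.12 (cv2) and the standard library are available. Lean on these libraries where they do the work, as an engineer would, in place of code of your own. Each camera call takes 0.05 s, during which the arm holds its last target. There are 200 camera calls.

### The job

Take the operator panel, which lies screen-down on the freely spinning turntable, and lean it back against the two prongs of the panel rest: screen facing out over the rest's open front, right way up with the terminal edge down, centred, its lower edge standing on both bearers close up to the foot of the prongs. Handle it gently, without dropping it or letting it slam on the rest, and leave the other things on the bench where they are.

Things in the scene. Friction and masses are not known exactly. Their poses are not given: they have to be found in the camera images.
- hmi_center (a point): Operator panel: black bezel slab 120 (its x) by 160 (y) by 10 mm; grey rear housing in the middle of its back, 84 (x) by 60 (y), 32 mm high. This point is its centre, 21 mm from the screen face and 21 mm from the housing's back. z points out of the back (up at the start), x to its lower edge (at +60 mm). Too wide for most grippers except at the housing's 60 mm width (along y).
- hmi: The same panel, 0.3 to 0.65 kg; origin at the centre of the flat screen face, same axes. A white terminal strip 50 mm long (y) and 14 mm high projects from the housing's lower side, at x = 41 to 53 mm; it tells the lower edge from the upper (x = -60 mm). The housing's vent slots lie towards the upper edge. Centre of mass 13 mm behind the screen face, near x = y = 0.
- rest: Panel rest of aluminium, fixed; origin on the bench. x points from its open front to the prongs, y across. Two bearers at y = -58 and 58 mm, 14 mm wide, flat rubber tops 40 mm above the bench from x = -38 to 60 mm. Between them only low ties on the bench: 8 mm high at x = 23 to 37 and 12 mm at x = 93 to 107. It reaches back to x = 112 mm.
- rest_foot (a point): On the rest, axes as the rest: midway between the feet of the prongs, at bearer-top height. Two prongs (y = -58 and 58, 14 wide, 8 thick, 102 mm clear between them for the housing) rise here, reclined 15 degrees: front faces from x = 0, z = 0 to x = 26, z = 96 mm. A panel laid flat on the bearers overhangs their front ends; lifted there it turns about its far edge and tips over a little short of upright.
- turntable: Assembly turntable: round fixed steel foot with a level disc 200 mm in diameter whose top is 42 mm above the bench; origin on the bench on the axis. The disc spins freely and the panel lies on it, roughly centred.
- disc (a joint): Angle of the turntable disc (rad, about its vertical axis, anticlockwise from above); unlimited, unsprung, nearly frictionless. The disc looks the same all round.
- solvent: Bystander: white bottle, 62 mm in diameter, 170 mm tall, standing; origin at the centre of its foot.
- inkcan: Bystander: bare steel can, 68 mm in diameter, 95 mm tall, standing; origin at the centre of its foot.
- carton: Bystander: cardboard carton 100 x 70 x 60 mm high; origin at the centre of its underside.
- dialknob: Bystander: loose black dial knob, 48 mm in diameter, 36 mm tall; origin at the centre of its underside.
- tape: Bystander: pale tape roll lying flat, 100 mm in diameter, 24 mm high; origin at the centre of its underside.
- driver: Bystander: screwdriver 190 mm long, lying along its x.
- spanner: Bystander: spanner 170 mm long, lying along its x.
- nestblock: Bystander: aluminium block 70 x 50 x 26 mm high; origin at the centre of its underside.
Not all that is in view belongs to the job. Leave any yellow look-alike of the hmi alone.

How it is judged:
By the outcome, as a careful person would: the job done as asked, in the order asked, and still so for the second after the job is handed in, with the robot touching nothing.
It also fails if it takes over 64 s, if anything falls off the work surface, if the arm or the gripper's body presses on something with over 40 N, if the wrist force passes 120 N, or if a joint passes its speed limit or range.

## Working session

There is one attempt and no reset: what is moved stays moved. The work goes in short steps, each a Python script; the robot and the scene stay as the last script left them, time stands still between calls to the robot, and variables do not carry over. Pictures are saved under pics/ and viewed, at most 12 in all, crops included, and the job is handed in when it is done.

```bash
ls; mkdir -p pics; python3 - <<'E'
from bench import robot
import cv2,numpy as np
for n in("scene","top"):
    f=robot.grab_frame(n); cv2.imwrite(f"pics/{n}0.png",f["frame"][:,:,::-1]); print({k:v for k,v in f.items() if k!="frame"})
    np.save(f"{n}0.npy",f["frame"])
print(robot.state())
E
```

```text
pics
{'fx': 388.90218300720926, 'fy': 388.90218300720926, 'cx': 246.7792502800379, 'cy': 189.3583195652245, 'origin': array([1046.73928133,  316.79721255, 1006.14087832]), 'attitude': array([0.39370131, 0.6731606 , 2.04953342])}
{'fx': 469.87747655438244, 'fy': 469.87747655438244, 'cx': 249.57724269059437, 'cy': 197.12644277004932, 'origin': array([ 368.33934667,  -26.9743633 , 1504.49384107]), 'attitude': array([ 0.05157741, -0.06125057, -1.5729562 ])}
{'time_s': 0.1, 'qpos': array([ 1.10209259e+00,  2.64628986e-01,  1.60518755e+00, -2.51489464e-05,
        1.27371219e+00, -3.68862214e-02]), 'qd': array([ 1.90452372e-03, -1.82853144e-03, -4.12420812e-03,  6.80901435e-04,
       -1.33686102e-05,  1.62266778e-03]), 'tau': array([ 8.74577709e-04, -5.03617072e+01, -3.58071721e+01,  7.32264086e-02,
        2.33467697e-02, -9.78970752e-05]), 'tcp_pos': array([282.23379462, 612.50793713, 251.57233137]), 'orientation': array([-6.72929271e-01, -3.06820237e+00,  2.95353678e-03]), 'ft_force': array([ 0.03999478, -0.5056241 , -0.16280629]), 'wrist_torque': array([-0.03165655,  0.05006203,  0.00261567]), 'finger_force': 0.0, 'width': 87.9919022453373}
```

View pics/scene0.png

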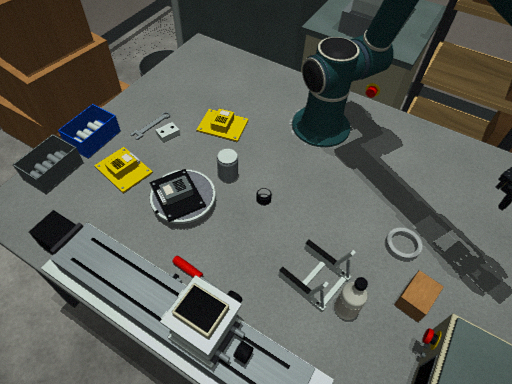

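View pics/top0.png

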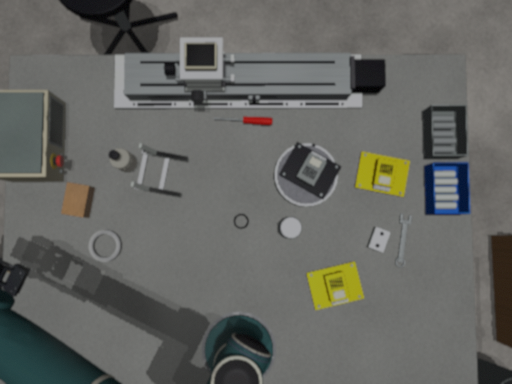

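The panel candidates in the top view are the black slab at (310,170) on the disc and the yellow look-alikes at (383,174) and (335,285). The black product on the slide at (201,54) is another possibility. The description fits only the black slab on the disc, which is at (180,195) in the scene view. The rest is at (160,170), with black bearer tops pointing right and the prongs on the left. The bottle stands close behind the prongs at (120,158). I'll check both with one close crop.

```bash
cat > h.py <<'E'
import numpy as np,cv2
from scipy.spatial.transform import Rotation as R
def ray(f,uv):
    uv=np.atleast_2d(uv).astype(float)
    d=np.c_[(uv[:,0]-f["cx"])/f["fx"],-(uv[:,1]-f["cy"])/f["fy"],-np.ones(len(uv))]
    return np.array(f["origin"]),R.from_rotvec(f["attitude"]).apply(d)
def onz(f,uv,z):
    o,d=ray(f,uv); return o+d*((z-o[2])/d[:,2])[:,None]
def proj(f,p):
    c=R.from_rotvec(f["attitude"]).inv().apply(np.atleast_2d(p)-f["origin"])
    return np.c_[f["cx"]+f["fx"]*c[:,0]/-c[:,2],f["cy"]-f["fy"]*c[:,1]/-c[:,2]]
E
python3 - <<'E'
import numpy as np,cv2
t=np.load("top0.npy")[:,:,::-1];s=np.load("scene0.npy")[:,:,::-1]
c=lambda im,x,y,w,h,k:cv2.resize(im[y:y+h,x:x+w],(400,300),interpolation=cv2.INTER_CUBIC)
im=np.vstack([np.hstack([c(t,260,130,100,75,4),c(t,100,135,100,75,4)]),np.hstack([c(s,140,155,90,68,4),c(s,270,225,110,83,4)])])
cv2.imwrite("pics/crop1.png",im)
E
```

```text
(no output)
```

View pics/crop1.png

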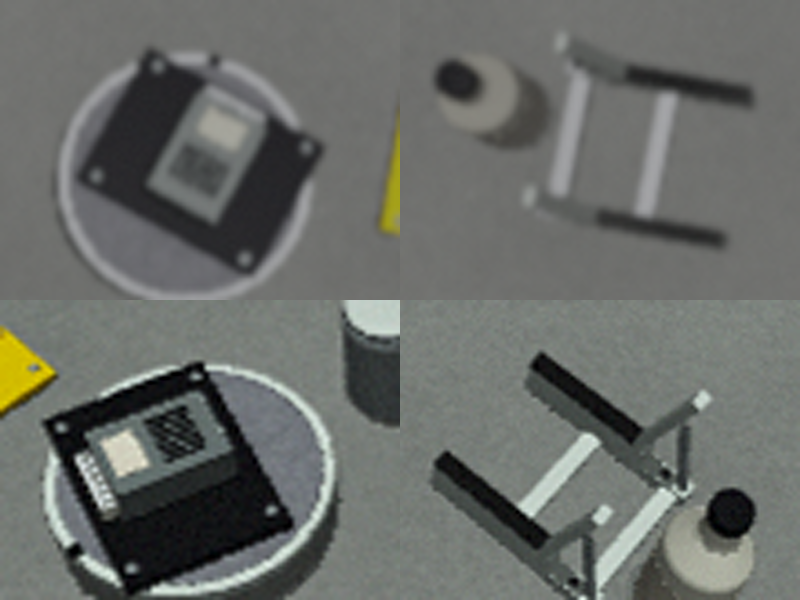

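The crop confirms the choice. The black panel has its white terminal strip at crop (235,95) in the top view and (95,485) in the scene view, with the vents on the opposite side. The bearers run in front of the prongs, and the bottle stands close behind them.

My plan has three parts:
1. Grip the housing from above and lay the panel flat on the bearers, lower edge at the prongs.
2. Straddle the overhanging upper edge from the front and raise it.
3. Clamp the edge and lean the panel back under control.

Next I'll measure positions.

```bash
cat >> h.py <<'E'
def blobs(f,box,cond,z,nmin=25):
    x,y,w,h=box; im=f["frame"].astype(int)[y:y+h,x:x+w]; m=cond(im).astype(np.uint8)
    n,l,st,ce=cv2.connectedComponentsWithStats(m); out=[]
    for i in range(1,n):
        if st[i,4]<nmin: continue
        v,u=np.nonzero(l==i); uv=np.c_[u+x,v+y]
        p=onz(f,uv,z)[:,:2].astype(np.float32); r=cv2.minAreaRect(p)
        out.append((st[i,4],uv.mean(0).round(1),p.mean(0).round(1),np.round(r[0],1),np.round(r[1],1),round(r[2],1)))
    return out
E
cat > m.py <<'E'
from bench import robot
from h import *
t=robot.grab_frame("top");s=robot.grab_frame("scene")
dark=lambda k:(lambda im:im.max(2)<k)
P=lambda n,b:[print(n,*x) for x in b]
for k in(50,65):
    P("panel top",blobs(t,(268,130,80,80),dark(k),52,300)); P("panel sc",blobs(s,(145,160,70,70),dark(k),52,300))
    P("rest top",blobs(t,(145,140,50,70),dark(k),40)); P("rest sc",blobs(s,(270,230,75,85),dark(k),40))
P("cap t",blobs(t,(100,140,35,30),dark(50),165,10));P("cap s",blobs(s,(345,270,30,30),dark(50),165,10))
wh=lambda im:(im.min(2)>150)
P("strip sc",blobs(s,(150,185,25,40),wh,70,5))
gr=lambda im:(im.min(2)>75)
P("housing top",blobs(t,(294,150,35,38),gr,84,100)); P("hous sc",blobs(s,(158,172,38,40),gr,84,50))
E
python3 m.py
```

```text
panel top 1008 [308.5 171.6] [ 552.2 -219.6] [ 556.1 -223.2] [152.1 112.9] 60.6
panel sc 1175 [178.9 198.5] [ 571.  -204.6] [ 572.2 -210.3] [191.2 129.5] 60.3
rest top 83 [171.2 155.8] [604.5 209.8] [604.3 209. ] [92.6  9.1] 79.2
rest top 39 [168.7 192.4] [489.  216.4] [489.1 217.3] [66.9  6.2] 80.4
rest sc 184 [320.8 251.7] [496.7 232.6] [496.4 232.2] [96.1 17. ] 79.1
rest sc 200 [294.8 280.1] [610.  210.8] [609.6 210.6] [96.6 16. ] 78.8
panel top 1172 [308.3 171.8] [ 551.5 -219.2] [ 556.3 -223.7] [156.3 117.7] 60.8
panel sc 1525 [180.5 202.6] [ 580.1 -191.8] [ 576.8 -203.9] [219.2 164.5] 70.7
rest top 131 [171.5 155.9] [604.1 208.8] [604.2 208.7] [99.3 13.6] 78.5
rest top 96 [165.  191.8] [491.  227.9] [491.  229.8] [93.2 10.6] 79.5
rest sc 204 [321. 252.] [497.1 233.6] [496.9 232.7] [97.2 18.6] 78.6
rest sc 225 [294.9 280.3] [610.4 211.5] [610.4 210.6] [97.1 17.7] 79.1
rest sc 31 [321.5 298. ] [616.4 292.2] [616.4 292.2] [42.8  5.1] 29.1
rest sc 29 [337.6 301.5] [602.7 331.3] [603.6 332.1] [10.8 31.7] 84.0
cap t 58 [113.9 154.7] [587.9 353.8] [588.5 353.6] [23.2 20.3] 89.9
cap s 137 [360.4 283.8] [593.2 356.6] [593.  356.4] [26.  32.7] 88.7
strip sc 65 [167.4 189.3] [ 572.7 -243.9] [ 571.7 -244.5] [33.6 21.3] 60.0
strip sc 52 [151.8 200.3] [ 628.6 -257. ] [ 627.  -258.6] [78.7 12.6] 49.6
strip sc 34 [160.7 195.8] [ 602.2 -245.4] [ 601.3 -245.9] [48.9  7.9] 60.5
strip sc 22 [161.9 215.6] [ 654.4 -197.8] [ 654.5 -196.6] [32.3  6.7] 86.7
housing top 624 [313.6 165.2] [ 567.7 -231.3] [ 571.3 -232.4] [ 60.5 117.6] 60.6
hous sc 66 [163.7 173.9] [ 540.2 -282.3] [ 537.3 -275.5] [23.6 48.3] 39.9
hous sc 69 [192.5 176.7] [ 501.3 -202.3] [ 501.4 -195.7] [60.7 21.7] 60.3
hous sc 389 [171.6 189.2] [ 572.5 -225.7] [ 568.2 -222.5] [70.4 98.9] 65.4
```

```bash
cat >> h.py <<'E'
XR=np.array([np.cos(np.radians(79.4)),np.sin(np.radians(79.4)),0]); YR=np.array([-XR[1],XR[0],0]); Z=np.array([0,0,1.])
FOOT=np.array([559.5,268.5,40.])
def ori(x=None,y=None,z=None):
    z=z/np.linalg.norm(z); x=np.cross(y,z) if x is None else x; x=x/np.linalg.norm(x); y=np.cross(z,x)
    return R.from_matrix(np.c_[x,y,z]).as_rotvec()
def down(a,flip): # tool down, tool y along panel y for panel x at angle a (deg)
    a=np.radians(a); s=-1 if flip else 1
    return ori(x=-s*np.array([np.cos(a),np.sin(a),0]),z=-Z)
def strad(gam,c,flip): # tool pointing +x_rest, gam deg below horizontal; c = tip centre in foot frame (x,y,z); closing in rest x-z plane
    g=np.radians(gam); z=XR*np.cos(g)-Z*np.sin(g); s=-1 if flip else 1
    o=ori(x=s*YR,z=z); tip=FOOT+XR*c[0]+YR*c[1]+Z*c[2]
    return tip-14*z,o
E
python3 - <<'E'
from bench import robot
from h import *
pc=np.array([558.5,-222]); pl=FOOT-60*XR
for fl in(0,1):
    for n,p,o in (("pick hi",[*pc,200],down(-29.3,fl)),("pick",[*pc,70],down(-29.3,fl)),("lay hi",[*pl[:2],200],down(79.4,fl)),("lay",[*pl[:2],68],down(79.4,fl))):
        q=robot.solve_ik(p,o); print(fl,n,None if q is None else np.round(q,2))
    for g in(30,45,60,75,90,105):
        a=np.radians(g); u=104
        q=robot.solve_ik(*strad(g,[-u*np.cos(a),0,u*np.sin(a)],fl)); print(fl,g,None if q is None else np.round(q,2))
E
```

```text
0 pick hi [-0.42  0.16  1.82  0.    1.15 -1.48]
0 pick [-0.42  0.3   1.92 -0.    0.92 -1.48]
0 lay hi None
0 lay None
0 30 [-0.27  0.36  2.18  1.19  1.19 -2.49]
0 45 [-0.13  0.2   2.15  0.98  1.02 -2.16]
0 60 [ 0.05  0.13  2.08  0.66  0.92 -1.74]
0 75 [ 0.24  0.14  1.96  0.29  0.95 -1.31]
0 90 [ 0.41  0.24  1.82 -0.    1.09 -0.98]
0 105 [ 0.55  0.38  1.66 -0.2   1.28 -0.76]
1 pick hi [-0.42  0.16  1.82 -0.    1.15  1.66]
1 pick [-0.42  0.3   1.92 -0.    0.92  1.66]
1 lay hi [ 0.32  0.14  1.85 -0.    1.15  0.51]
1 lay [ 0.32  0.28  1.95 -0.    0.91  0.51]
1 30 [-0.27  0.36  2.18  1.19  1.19  0.65]
1 45 [-0.13  0.2   2.15  0.98  1.02  0.99]
1 60 [0.05 0.13 2.08 0.66 0.92 1.4 ]
1 75 [0.24 0.14 1.96 0.29 0.95 1.83]
1 90 [0.41 0.24 1.82 0.   1.09 2.16]
1 105 [ 0.55  0.38  1.66 -0.2   1.28  2.38]
```

```bash
cat > p1.py <<'E'
from bench import robot
from h import *
pc=np.array([558.5,-222]); o=down(-29.3,1)
S=lambda n:(lambda s:print(n,round(s["time_s"],2),s["tcp_pos"].round(1),"f",s["ft_force"].round(1),"w",round(s["width"],1),"ff",round(s["finger_force"],1),flush=True))(robot.state())
robot.movep([*pc,170],o); S("hi")
robot.line_to([*pc,70],rate=120); S("dn")
robot.grab(); S("grab")
robot.line_to([*pc,78],rate=40); S("up")
robot.line_to([*pc,200],rate=150); S("up")
for n in("top","scene"):
    f=robot.grab_frame(n); cv2.imwrite(f"pics/{n}1.png",f["frame"][:,:,::-1]); np.save(n+"1.npy",f["frame"])
E
python3 p1.py
python3 -c "
import cv2,numpy as np
a=cv2.imread('pics/top1.png')[90:240,210:410];b=cv2.imread('pics/scene1.png')[90:240,100:300]
cv2.imwrite('pics/c2.png',cv2.resize(np.hstack([a,b]),(800,300)))"
```

```text
hi 3.29 [ 558.9 -221.3  170.1] f [ 0.2 -0.1 -0.1] w 88.1 ff 0.0
dn 4.28 [ 559.2 -222.3   70.8] f [ 0.2 -0.7  1.2] w 88.2 ff 0.0
grab 4.81 [ 558.7 -222.7   70.7] f [-1.4 -2.6  2.7] w 59.6 ff 30.0
up 5.16 [ 558.2 -221.6   77.6] f [ 0.2 -0.9 -4.1] w 59.6 ff 30.0
up 6.12 [ 557.6 -221.6  198.6] f [-0.7 -0.5 -3.7] w 60.1 ff 30.0
```

View pics/c2.png

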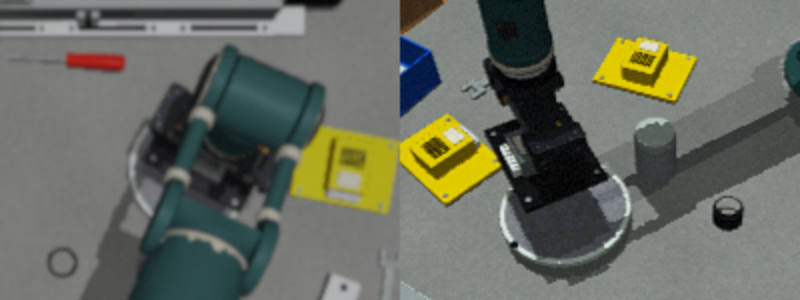

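The panel is gripped by the housing and hangs level: slab around (550,165), terminal strip at (508,155) in the crop. I'll lay it on the bearers with a small gap to the prongs.

```bash
cat > p2.py <<'E'
from bench import robot
from h import *
o=down(79.4,1); c=(FOOT-66*XR)[:2]
S=lambda n:(lambda s:print(n,round(s["time_s"],2),s["tcp_pos"].round(1),"f",s["ft_force"].round(1),"w",round(s["width"],1),flush=True))(robot.state())
robot.movep([*c,200],o); S("hi")
robot.line_to([*c,90],rate=120); robot.line_to([*c,72],rate=40); S("near")
f0=robot.state()["ft_force"][2]
for z in np.arange(71,65,-.7):
    robot.line_to([*c,z],rate=20)
    f=robot.state()["ft_force"][2]
    if f-f0>2.5: break
S("touch")
robot.ungrasp(); S("open")
robot.line_to([*c,130],rate=150)
p=c-0*XR[:2]
pose=strad(40,[-230,0,150],1); robot.movep(*pose); S("away")
for n in("top","scene"):
    f=robot.grab_frame(n); cv2.imwrite(f"pics/{n}2.png",f["frame"][:,:,::-1]); np.save(n+"2.npy",f["frame"])
E
python3 p2.py
python3 -c "
import cv2,numpy as np
a=cv2.imread('pics/top2.png')[130:220,100:220];b=cv2.imread('pics/scene2.png')[215:320,260:400]
cv2.imwrite('pics/c3.png',np.hstack([cv2.resize(a,(400,300),interpolation=2),cv2.resize(b,(400,300),interpolation=2)]))"
```

```text
hi 7.79 [547.6 202.9 199.9] f [ 0.2 -0.6 -3.5] w 59.9
near 9.46 [547.1 203.6  71.6] f [-0.1  0.7 -3.6] w 59.7
touch 10.71 [547.4 203.7  68.7] f [-2.8 -1.1 -0.2] w 59.7
open 11.29 [547.4 203.6  68.2] f [0.6 0.  0.3] w 87.9
away 12.77 [514.6  32.2 197.9] f [-0.1 -0.1  0.6] w 87.9
```

View pics/c3.png

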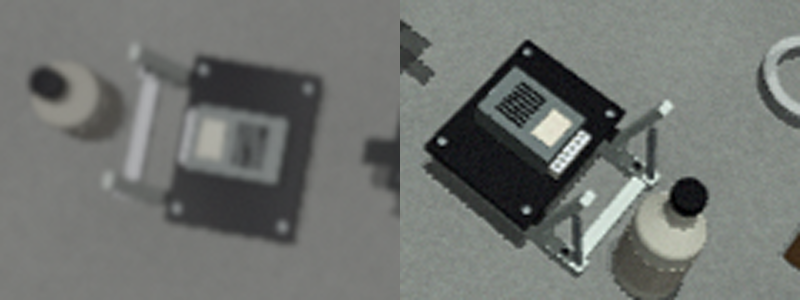

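The panel lies flat on the bearers, terminal strip towards the prongs, and looks nearly touching and roughly centred. I'll measure its offset from the prongs (caps at (111,181) and (117,139) in the scene view crop).

```bash
python3 - <<'E'
from bench import robot
from h import *
F={}
for n in("top","scene"):
    F[n]=robot.grab_frame(n); F[n]["frame"]=np.load(n+"2.npy")
t,s=F["top"],F["scene"]
dark=lambda im:im.max(2)<65
P=lambda n,b:[print(n,*x) for x in b]
P("panel top",blobs(t,(145,143,55,62),dark,50,300))
P("panel sc",blobs(s,(266,225,75,80),lambda im:im.max(2)<45,50,300))
br=lambda im:im.min(2)>150
P("cap t",blobs(t,(125,135,25,60),lambda im:im.min(2)>140,136,2))
P("cap s",blobs(s,(315,240,45,55),br,136,4))
print("proj foot/prong tops pred", [proj(f,[FOOT+26*XR+y*YR+96*Z for y in(-58,58)]).round(1).tolist() for f in(t,s)])
print("proj corners pred",[proj(f,[FOOT+(-66+a)*XR+b*YR+Z*10 for a in(60,-60) for b in(-80,80)]).round(1).tolist() for f in(t,s)])
E
```

```text
panel top 1093 [174.7 175. ] [542.6 196.5] [545.5 203.6] [121.  153.6] 79.7
panel sc 1571 [301.5 264.3] [563.6 206.2] [551.8 208.4] [125.  162.2] 79.7
cap t 10 [139.8 144.9] [621.5 286.6] [621.2 287.5] [ 6.3 10.4] 45.7
cap t 143 [141.8 167.8] [553.7 279.8] [554.1 279.8] [15.2 91.5] 80.7
cap t 11 [131.9 183.4] [508.  308.1] [507.6 307.8] [8.9 5.8] 0.8
cap s 19 [352.9 252.1] [508.6 309.7] [509.2 308.8] [ 8.6 15. ] 75.5
cap s 30 [316.4 258.2] [573.5 239.9] [573.8 241.7] [24.7  9.9] 26.1
cap s 66 [319.6 267.3] [591.3 257.3] [592.8 256.7] [10.5 45.2] 79.8
cap s 140 [337.2 285.3] [610.9 312.8] [608.3 313.4] [14.6 77.8] 74.6
cap s 22 [325.4 283.9] [622.8 287.6] [622.8 287.9] [ 8.1 13.2] 75.5
cap s 56 [347.7 291.3] [611.3 339.7] [608.1 338.9] [19.7 21.6] 32.5
proj foot/prong tops pred [[[140.9, 145.0], [133.1, 183.6]], [[324.1, 282.5], [351.3, 250.7]]]
proj corners pred [[[158.5, 145.0], [148.5, 195.2], [196.3, 151.9], [186.5, 202.2]], [[303.0, 294.0], [338.7, 253.2], [267.6, 264.7], [304.1, 227.5]]]
```

By the two cameras, the prong caps average (565,298), which matches my rest-foot estimate to within 1 mm. The panel centre is about 63 mm in front of the foot and centred. The bottle's axis is 91 mm behind the foot at y≈-15, so I'll work at panel y=+32 to leave finger 1 room to open. Now the straddling lift and clamp.

```bash
cat >> h.py <<'E'
YO=32.
cs=lambda a:(np.cos(np.radians(a)),np.sin(np.radians(a)))
def hook(al,ga,xs,d=9,gap=0.): # panel at angle al pivoting on (xs,0), its upper edge on finger 2's pad, d from the tip
    ca,sa=cs(al); cg,sg=cs(ga); n=np.array([sg,cg])
    T=np.array([xs-120*ca,120*sa])+d*np.array([cg,-sg])+(44-gap)*n
    return strad(ga,[T[0],YO,T[1]],1)
def clamp(al,B,ut=106): # clamped: lower back corner of slab at B (x,z), tips ut up from the lower edge
    ca,sa=cs(al); T=np.array(B)+ut*np.array([-ca,sa])-5*np.array([sa,ca])
    return strad(al,[T[0],YO,T[1]],1)
def S(n):
    from bench import robot
    s=robot.state(); g=s["tcp_pos"]-FOOT
    print(n,round(s["time_s"],2),"rest xyz",np.round([g@XR,g@YR,g[2]],1),"f",np.round([s["ft_force"]@XR,s["ft_force"]@YR,s["ft_force"][2]],1),"w",round(s["width"],1),"ff",round(s["finger_force"],1),flush=True)
E
cat > p3.py <<'E'
from bench import robot
from h import *
p,o=hook(0,35,-4,gap=3); z=R.from_rotvec(o).apply([0,0,1])
path=[(hook(a,g,x)) for a,g,x in zip(np.linspace(4,52,7),np.linspace(38,72,7),np.linspace(-4,-7,7))]
robot.movep(p-70*z,o); S("standoff")
robot.line_to(p,rate=80); S("under")
for i,(p,o) in enumerate(path):
    robot.line_to(p,rate=60,ori=o); S(i)
for n in("top","scene"):
    f=robot.grab_frame(n); cv2.imwrite(f"pics/{n}3.png",f["frame"][:,:,::-1])
E
python3 p3.py
python3 -c "
import cv2,numpy as np
a=cv2.imread('pics/top3.png')[120:240,100:260];b=cv2.imread('pics/scene3.png')[185:320,230:410]
cv2.imwrite('pics/c4.png',np.hstack([cv2.resize(a,(400,300),interpolation=2),cv2.resize(b,(400,300),interpolation=2)]))"
```

```text
standoff 13.51 rest xyz [-161.2   31.9   76.9] f [ 0.2  0.4 -0.6] w 88.3 ff 0.0
under 14.53 rest xyz [-104.6   31.8   36.6] f [-0.6  0.5  0.4] w 88.1 ff 0.0
0 14.86 rest xyz [-100.7   31.5   46.6] f [-0.6 -1.  -1.1] w 88.0 ff 0.8
1 15.26 rest xyz [-95.1  32.   60.2] f [-1.  -0.6 -2.1] w 88.1 ff 0.8
2 15.66 rest xyz [-87.8  32.6  72.7] f [-0.1  0.4 -2.4] w 88.0 ff 0.7
3 16.07 rest xyz [-78.8  32.1  84.9] f [-2.4 -1.6 -1.2] w 88.2 ff 1.3
4 16.48 rest xyz [-67.5  31.9  95.9] f [-3.4 -1.  -0.6] w 88.0 ff 1.4
5 16.88 rest xyz [-54.6  32.6 104.8] f [-0.7 -0.9 -1.9] w 88.1 ff 0.6
6 17.3 rest xyz [-41.   32.6 112. ] f [-1.5 -0.7 -0.6] w 87.8 ff 0.7
```

View pics/c4.png

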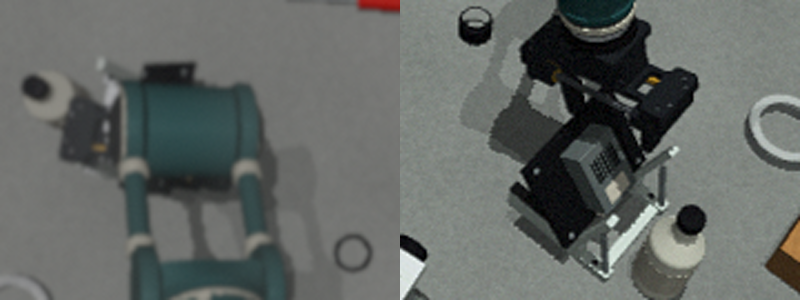

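The panel stands raised about 50° on the front finger, its lower edge at the prongs (crop (590,200)), nothing disturbed. Now I'll clamp the upper edge.

```bash
python3 - <<'E'
from bench import robot
from h import *
robot.grab(); S("grab")
f=robot.grab_frame("scene"); cv2.imwrite("pics/s4.png",cv2.resize(f["frame"][185:320,230:410,::-1],(720,540),interpolation=2))
T=robot.state(); g=T["tcp_pos"]-FOOT; z=R.from_rotvec(T["orientation"]).apply([0,0,1]); t=g+14*z
ga=np.degrees(np.arctan2(-z[2],z@XR)); ca,sa=cs(ga); tt=np.array([t@XR,t[2]])
print("gamma",ga,"B if ut=106",tt-106*np.array([-ca,sa])+5*np.array([sa,ca]))
E
```

```text
grab 18.19 rest xyz [-40.3  32.  113.1] f [-0.   0.2  1.8] w 42.4 ff 29.4
gamma 71.97621769606526 B if ut=106 [1.59281535 0.58176103]
```

View pics/s4.png

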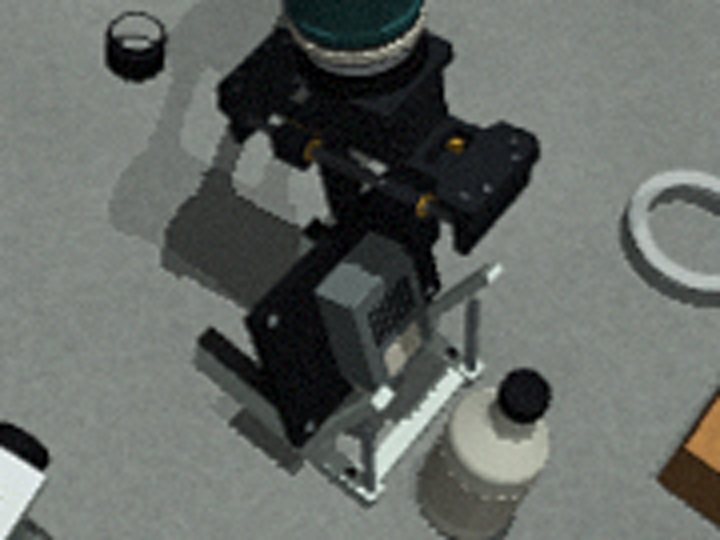

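The clamp closed at 42 mm, so it holds the screen face and the housing's back near its top instead of the slab alone. That's a parallel grip and usable. I'll check the panel's angle and lower edge position from visible points: hole at crop (270,320), top corner (247,312), bottom corner (300,443).

```bash
python3 - <<'E'
from bench import robot
from h import *
from scipy.optimize import least_squares
f=robot.grab_frame("scene")
px=lambda a,b:(230+a/4-.4,185+b/4-.4)
obs=np.array([px(270,320),px(310,427),px(247,312),px(300,443)])
# hole positions (~10 mm in from the edges), back face; corners
uwy=[(110,10,-70),(10,10,-70),(120,0,-80),(0,5,-80)]
def pts(v):
    al,xs,yo=v; ca,sa=cs(al)
    return proj(f,[FOOT+XR*(xs-u*ca+w*sa)+Z*(u*sa+w*ca)+YR*(y+yo) for u,w,y in uwy])
for v0 in((60,-15,0),(72,-25,0)):
    r=least_squares(lambda v:(pts(v)-obs).ravel(),v0,loss="soft_l1"); print(r.x.round(1),(pts(r.x)-obs).round(1).tolist())
print((pts((72,-25.6,0))-obs).round(1).tolist())
E
```

```text
[62.8 -6.5  2.6] [[0.4, -0.1], [0.2, -0.3], [-0.5, 0.3], [-0.2, 0.1]]
[62.8 -6.5  2.6] [[0.4, -0.1], [0.2, -0.3], [-0.5, 0.3], [-0.2, 0.1]]
[[-0.7, -1.0], [-5.6, -3.8], [-1.3, -0.7], [-6.6, -3.8]]
```

The fit is within 0.5 px: the panel is at 62.8° with its lower edge at x=-6.5, so the grip is a wedge and not flush. I'll reopen so the panel rides back on finger 2, advance deeper, and clamp flush across the screen and housing back (42 mm) at 72°.

```bash
cat >> h.py <<'E'
def clamp2(al,B,ut=92): # clamped across housing (screen 21 mm in front of the tool axis), slab's lower back corner at B
    ca,sa=cs(al); T=np.array(B)+ut*np.array([-ca,sa])+11*np.array([sa,ca])
    return strad(al,[T[0],YO,T[1]],1)
E
cat > p4.py <<'E'
from bench import robot
from h import *
robot.ungrasp(); S("open")
ca,sa=cs(72); B=np.array([-7.5+10*sa,10*ca])
p,o=clamp2(72,B); robot.line_to(p,rate=40,ori=o); S("deeper")
robot.grab(); S("grab")
f=robot.grab_frame("scene"); cv2.imwrite("pics/s5.png",cv2.resize(f["frame"][185:320,230:410,::-1],(720,540),interpolation=2))
E
python3 p4.py
```

```text
open 19.1 rest xyz [-40.6  32.  112.9] f [-0.  -0.1 -1.5] w 88.3 ff 0.4
deeper 19.77 rest xyz [-20.1  32.2 107. ] f [-0.7 -0.  -0.3] w 88.1 ff 0.3
grab 20.55 rest xyz [-20.4  31.9 107.3] f [-0.8 -0.6  0.5] w 41.2 ff 30.0
```

View pics/s5.png

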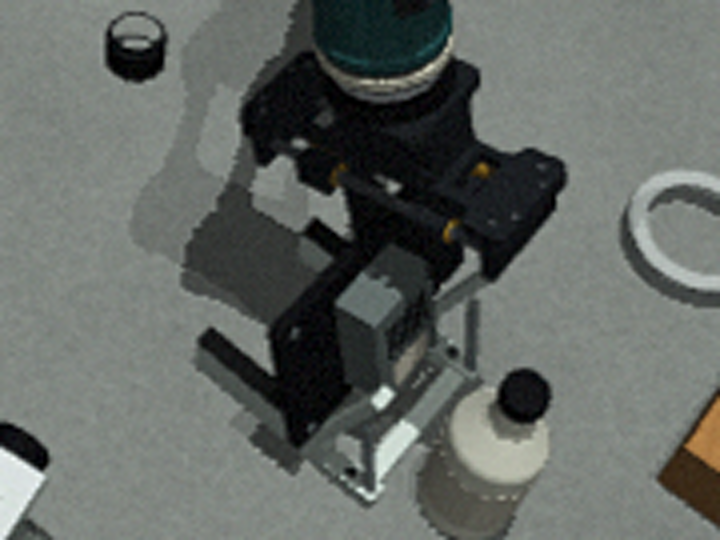

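The panel is clamped at 41 mm, near 72°, its lower corner still at crop (298,443). I'll check the fit, then rotate it back under control.

```bash
cat > p5.py <<'E'
from bench import robot
from h import *
from scipy.optimize import least_squares
f=robot.grab_frame("scene")
px=lambda a,b:(230+a/4-.4,185+b/4-.4)
obs=np.array([px(294,335),px(275,326),px(298,444)]); uwy=[(110,10,-70),(120,0,-80),(0,5,-80)]
def pts(v):
    al,xs,yo=v; ca,sa=cs(al)
    return proj(f,[FOOT+XR*(xs-u*ca+w*sa)+Z*(u*sa+w*ca)+YR*(y+yo) for u,w,y in uwy])
r=least_squares(lambda v:(pts(v)-obs).ravel(),(70,-8,0)); print(r.x.round(1),(pts(r.x)-obs).round(1).tolist())
assert abs(r.x[0]-72)<4
for al in (80,88,96,102):
    ca,_=cs(al); z=max(10*ca,0)+.8
    p,o=clamp2(al,(-2.5+.268*z,z)); robot.line_to(p,rate=50,ori=o); S(al)
f=robot.grab_frame("scene"); cv2.imwrite("pics/s6.png",cv2.resize(f["frame"][185:320,230:410,::-1],(720,540),interpolation=2))
E
python3 p5.py
```

```text
[73.4 -7.6  2.6] [[0.8, -0.2], [-0.8, 0.4], [0.1, -0.2]]
80 21.02 rest xyz [ -8.6  33.  108. ] f [ 0.4  0.3 -1.5] w 41.6 ff 30.0
88 21.46 rest xyz [  4.9  32.5 106.7] f [ 0.2  0.1 -1.7] w 41.2 ff 30.0
96 21.91 rest xyz [ 19.2  32.3 104.4] f [-0.2 -0.6 -2.8] w 41.4 ff 30.0
102 22.28 rest xyz [ 30.2  32.2 101.8] f [ 0.8 -0.3 -3.5] w 41.0 ff 30.0
```

View pics/s6.png

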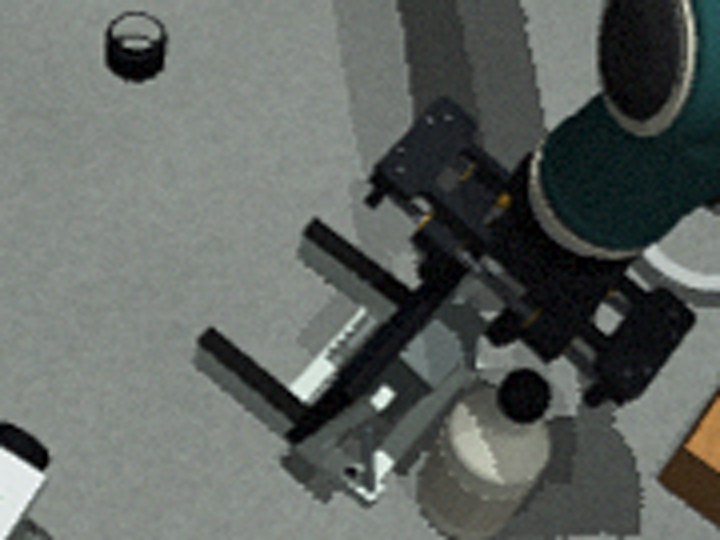

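The panel now leans at about 102°, both lower corners over the bearers, and the gripper body passes beside the bottle's cap with room. Next come contact by force steps, then release.

```bash
cat > p6.py <<'E'
from bench import robot
from h import *
f=lambda:(lambda s:np.array([s["ft_force"]@XR,s["ft_force"][2]]))(np.array([0]) if 0 else robot.state())
def ff():
    a=[]
    for _ in range(3): robot.wait(.04); a.append(f())
    return np.mean(a,0)
al=102; b=np.array([-2.5,.8]); f0=ff(); print(f0.round(2))
def go():
    p,o=clamp2(al,b); robot.line_to(p,rate=15,ori=o)
for i in range(9):
    b=b+[0,-.5]; go(); d=ff()-f0
    if d[1]>2: break
print("down",b,d.round(1)); b=b+[0,.3]
f1=ff()
for al in (103,104,104.6): go()
d=ff()-f1; print("tilt",d.round(1))
for i in range(9):
    if d[0]<-2.5: break
    b=b+[.5,0]; go(); d=ff()-f1
print("push",b,d.round(1)); S("end")
E
python3 p6.py
```

```text
[-0.02 -3.74]
down [-2.5 -0.7] [0.1 5.6]
tilt [-1.3 -1.8]
push [-1.5 -0.4] [-2.8 -2.4]
end 25.38 rest xyz [35.8 32.1 99.3] f [-3.  -0.3 -0.7] w 41.4 ff 30.0
```

```bash
cat > p7.py <<'E'
from bench import robot
from h import *
robot.ungrasp(); S("open")
s=robot.state(); p=s["tcp_pos"]; z=R.from_rotvec(s["orientation"]).apply([0,0,1])
robot.line_to(p-90*z,rate=100); S("up")
robot.line_to(p-90*z+60*Z-260*XR,rate=250); S("away")
a=robot.grab_frame("top"); b=robot.grab_frame("scene"); np.save("top7.npy",a["frame"]); np.save("scene7.npy",b["frame"])
cv2.imwrite("pics/s7.png",np.hstack([cv2.resize(a["frame"][120:220,100:210,::-1],(380,345),interpolation=2),cv2.resize(b["frame"][205:320,270:410,::-1],(420,345),interpolation=2)]))
E
python3 p7.py
```

```text
open 26.19 rest xyz [35.8 32.  99.4] f [-0.1  1.3  0.2] w 87.6 ff 0.0
up 27.24 rest xyz [ 58.1  32.4 185.5] f [ 0.3  0.  -0.5] w 88.1 ff 0.0
away 28.46 rest xyz [-200.9   32.1  246.1] f [ 0.2  0.4 -0.7] w 88.1 ff 0.0
```

View pics/s7.png

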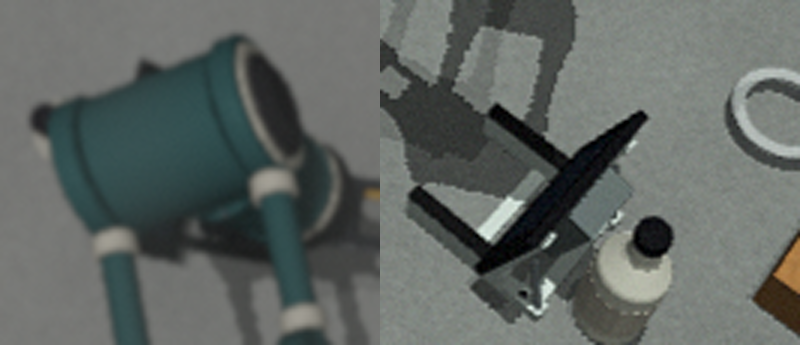

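The panel leans on the prongs, screen to the front, lower edge across both bearers. I'll clear the arm and check how close the lower edge is to the foot and how well centred it is.

```bash
cat > p8.py <<'E'
from bench import robot
from h import *
from scipy.optimize import least_squares
p=robot.state()["tcp_pos"]; 
robot.move_j([-0.3,0.1,1.7,0,1.2,0.5])
s=robot.grab_frame("scene"); t=robot.grab_frame("top")
def quad(f,x,y,w,h,k):
    m=(f["frame"][y:y+h,x:x+w].max(2)<k).astype(np.uint8); m=cv2.morphologyEx(m,cv2.MORPH_OPEN,np.ones((4,4)))
    c=max(cv2.findContours(m,0,1)[0],key=cv2.contourArea); c=cv2.convexHull(c)
    for e in np.arange(1,8,.3):
        q=cv2.approxPolyDP(c,e,True)
        if len(q)<=4: break
    return q[:,0]+[x,y],cv2.contourArea(c)
ca,sa=cs(105)
def pr(f,al,bx,yo):
    ca,sa=cs(al); return proj(f,[FOOT+XR*(bx-u*ca+(w-10)*sa)+Z*(u*sa+(w-10)*ca)+YR*(y+yo) for u,w,y in((0,0,-80),(120,0,-80),(120,0,80),(0,0,80))])
print("scene pred",pr(s,105,0,0).round(1).tolist(),"obs",quad(s,270,230,95,75,45))
print("top pred",pr(t,105,0,0).round(1).tolist(),"obs",quad(t,125,135,50,75,60))
im=lambda f,x,y,w,h:cv2.resize(f["frame"][y:y+h,x:x+w,::-1],(400,400),interpolation=2)
cv2.imwrite("pics/s8.png",np.hstack([im(t,110,125,85,85),im(s,285,230,85,85)])); np.save("t8.npy",t["frame"]);np.save("s8.npy",s["frame"]); S("")
E
python3 p8.py
```

```text
scene pred [[301.5, 294.2], [318.5, 283.8], [356.7, 239.5], [337.0, 253.6]] obs (array([[356, 246],
       [335, 284],
       [307, 296],
       [282, 272],
       [308, 242]]), 2503.5)
top pred [[160.1, 145.6], [142.2, 136.5], [131.2, 190.6], [150.1, 195.6]] obs (array([[142, 140],
       [163, 153],
       [152, 194],
       [132, 190]]), 1179.5)
 30.05 rest xyz [-415.4 -146.   268. ] f [-0.3 -0.6 -0.2] w 88.1 ff 0.0
```

View pics/s8.png

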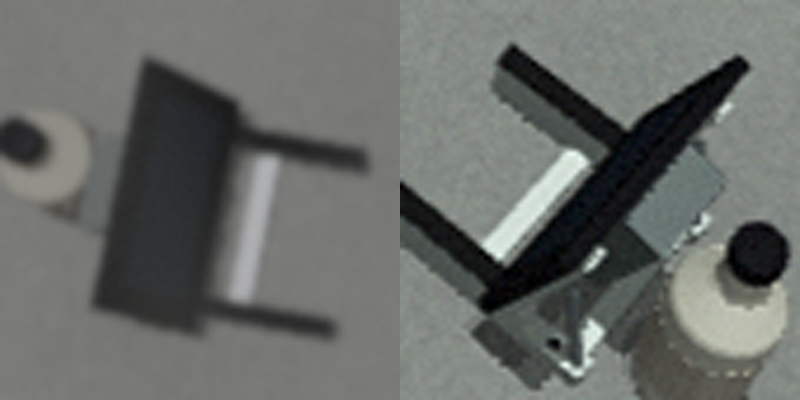

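In both views the panel's corners fall within about 1–2 px of the ideal pose. Equal bearer lengths show on both sides in the top crop, (240–368) and (210–335), which puts the lower edge about 2–3 mm from the prong feet. It is square and centred to about 3 mm, and the bottle hasn't moved. I'm handing in.

```bash
python3 -c "
from bench import robot
print(robot.hand_in())"
```

```text
the job is handed in; nothing more can be done
None
```

I handed the job in at about 30 s of the 64 s allowed: the panel leans against both prongs, screen to the open front and terminal edge down, standing on both bearers about 2–3 mm from the prong feet and centred to about 3 mm, with no drop or slam seen and the bottle beside it unmoved; I didn't re-measure the other bench items, and `hand_in()` returned no verdict.

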